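Seat the loudspeaker in the radio case and swing its clip over it

ROBOT

A 6-joint arm with a two-finger parallel gripper is mounted at the origin on the work surface. World frame = base frame: x ahead of the robot, y to its left, z up, the work surface at z = 0. Lengths are in m, angles in rad, forces in N, time in s.
With the tool pointing down it reaches from about 0.25 to 0.725 m from the base axis. Payload 4 kg.
Tool frame: the origin (TCP) lies on the centre line of the jaws, within the pads' length; the fingertips stand 17 mm ahead of it and the grasp point (between the pads) lies 2 mm behind it; z points along the fingers, y is the line along which they close (so a half turn about z gives the same grasp; the last joint's range is limited). The gripper opens to 85 mm and grips with 20 to 120 N. Pads are 22 mm wide; open, the fingers measure 114 mm over their backs; the gripper's body (76 mm by 85 mm) begins 54 mm behind the grasp point. The pads swing forward as they close: fully open they stand 13 mm farther back than shut.
Start: joints at [-1.111, 0.241, 0.005, 1.335, 0, 1.571], TCP at [0.222, -0.448, 0.209] pointing down, gripper open.
Joint ranges: [-2.72, 2.72], [-1.05, 1.87], [-1.09, 1.28], [-1.99, 2.15], [-1.42, 1.44], [-3.14, 3.14]. Speed limits (rad/s): [2.79, 2.79, 3.14, 3.14, 3.14, 3.14].

INTERFACE

Orientations are given as a unit quaternion [x, y, z, w].
In Python, from workcell import get_obs, imaging, order gives the robot as it stands.
- The arm moves only by the tool apply_moves, never from a script. Its argument "targets" is a list that holds one entry, the list of rows, each a list of 5 numbers: the shift along the world's x, y, z in units of 40 mm (1.0 is 40 mm), then the turn about the world's z in degrees, then the gripper command: -1 is shut, 1 is fully open, values between are in proportion. In form: [[[dx, dy, dz, turn, fingers], ...]]. A call has 1 to 8 rows; each row shifts and turns the commanded pose from where the row before left it; what a row does not reach is not made up. A row lasts 1/12 s, in which the tool goes at most 41.7 mm and 7.16 degrees, less where a joint would pass 70% of its speed; a pose out of reach is approached as far as the arm can. A call is refused whole if a number of a shift passes 1 or a number of a turn 7.16, either way. A call with a gripper value outside its range is refused whole. The fingers move at their own pace and stop on an object; the grip force is fixed at half the most. Time passes only in rows, so rows that do not move let the fingers close. It gives the time, the measured TCP pose, the force, the opening and the grip force at its end, in the units of the state.
- get_obs(): the state, without advancing time (a new reading comes with each control period).
- imaging.camera(name): name is "scene" or "top" or "wrist"; returns (picture, depth): 480x640x3 uint8, blue, green, red; 480x640 float32, m along the optical axis (not along the pixel's ray), 0 where there is no reading.
- imaging.get_calibration(name): a dict with "camera_matrix" (3x3 intrinsics, pixels), "k1" (the pictures are not rectified: a ray, as slopes to the right and down, at radius r is drawn at 1 + k1 r^2 times it, then the intrinsics apply), "eye" and "rotation" of the camera in the world; the wrist camera has in their place "hand_eye" (4x4, takes a point from camera to tool coordinates, whose origin is the TCP and whose axes are the flange's). Camera axes: x right, y down, z forward; pixel columns grow to the right and rows downward; lengths in m; the calibration is good to about 2 mm. A picture is of the moment at which its call begins: read the wrist's pose just before it. get_calibration takes no time and is no camera call.
- order.job_done(): hands the job in; it is judged then, once.
The state is a dict: "clock": time; "joint_pos": joint angles; "joint_vel": joint speeds; "tau": joint torques, N m; "eef_pos": TCP position; "tool_rot": TCP orientation; "ft_force": force on the tool from outside, world axes, zero at the start; "ft_torque": the same for the moment, N m; "grip_width": finger opening in m; "grasp_force": force on a finger pad.
Only numpy, scipy, OpenCV 4.12 (cv2) and the standard library are available. Lean on these libraries where they do the work, as an engineer would, in place of code of your own. Each camera call takes 0.05 s, during which the arm holds its last target. There are 200 camera calls.

TASK

Fit the small round loudspeaker into the radio case: with the fingertips, gently push it across the top of the case until it drops into its round recess and lies flat and fully home, without squeezing it or lifting it off the case. Then push the post of the steel swivel clip round until the clip lies over the speaker against its stop, and leave the spool, the capacitor and the screwdriver where they are.

Things in the scene. Friction and masses are not known exactly. Their poses are not given: they have to be found in the camera images.
- case: grey plastic radio case, a flat-topped block 170 (x) by 110 (y) by 32 mm (z) lying face up, fixed to the bench. Origin at the centre of its underside, z up; x along its long side. It has a round recess at x = +35 mm, y = 0; the speaker starts on the plain part of the top at negative x. A 6 mm high, 6 mm square stop block for the clip stands on the top at x = +25, y = +32 mm.
- recess (a point): centre of the mouth of the round recess, at the height of the case's top (32 mm above the bench). The recess is 53 mm in diameter and 12.5 mm deep with a flat floor and a 1.5 mm chamfered rim.
- speaker: loose black loudspeaker, a disc 50 mm in diameter and 12 mm thick, 40 to 85 g, flat bottom, black cone with a small round cap on top. Origin at the centre of its flat underside, z up through the cone. At the start it lies flat on the case's top, its centre 62 to 79 mm from the recess centre. When home its underside is 12.5 mm below the case's top and its upper face 0.5 mm below it.
- clip (a joint): angle of the steel swivel clip about its upright pivot screw, in rad. 0: against its stop, the clip points along the case's -y and lies over the speaker recess; it grows counter-clockwise seen from above; 1.57: it points along the case's +x, clear of the recess. Range 0 to 1.9; starts at 1.2 to 1.75. It stays where it is left and takes about 1 N at the post to swing.
- clip_pivot (a point): the clip's pivot axis, at case x = +35, y = +42 mm, 6 mm above the case's top (upper face of the clip's flat bar). The bar is 12 mm wide and 4 mm thick, its underside 2 mm above the case's top, and its end is 43 mm from the pivot. A screw head stands 3 mm above the bar at the pivot.
- clip_post (a point): top centre of the upright round post on the clip's free end, 38 mm from the pivot: 8 mm in diameter, 18 mm high above the bar, top 24 mm above the case's top.
- spool: loose solder spool standing upright, 56 mm in diameter, 42 mm high, black flanges; origin at the centre of its underside. A bystander.
- capacitor: loose blue can capacitor standing upright, 25 mm in diameter, 36 mm high; origin at the centre of its underside. A bystander.
- screwdriver: loose screwdriver 160 mm long lying on the bench, handle towards its own -x; origin underneath it, near its middle. A bystander.
Mind the look-alikes: they are no part of the job. What is meant by the case is not blue, and is the larger of those in its own colour.

How it is judged:
On the way:
1. the speaker lies fully home in its recess while the clip is still swung aside (horizontal distance between speaker and recess below 0.004 m and z of speaker in the frame of recess below -0.0105 m and angle between speaker's own z axis and vertical below 0.06 rad and value of joint clip above 0.75 rad), for 0.2 s.
At the end, for the whole second after the job is handed in: The speaker lies face up and flat (within 0.06 rad) in the recess, its centre within 4 mm of the recess centre and its underside at least 10.5 mm below the case's top, at rest, and the clip is within 0.15 rad of its stop, over the speaker (horizontal distance between speaker and recess below 0.004 m and z of speaker in the frame of recess below -0.0105 m and angle between speaker's own z axis and vertical below 0.06 rad and value of joint clip below 0.15 rad and linear speed of speaker below 0.02 m/s); the robot touches nothing.
It fails at once if the speaker is lifted more than 10 mm off the top of the case (z of speaker in the frame of recess above 0.01 m).
It fails at once if the speaker is squeezed or pressed with more than 35 N (contact force between the fingers and speaker above 35 N).
It fails at once if the spool is moved more than 15 mm (distance of spool from where it was at the start of the episode above 0.015 m).
It fails at once if the capacitor is moved more than 15 mm or tipped over (distance of capacitor from where it was at the start of the episode above 0.015 m or angle between capacitor's own z axis and vertical above 0.5 rad).
It fails at once if the screwdriver is moved more than 20 mm (distance of screwdriver from where it was at the start of the episode above 0.02 m).
It also fails if it takes over 45 s, if anything falls off the work surface, if the arm or the gripper's body presses on something with over 40 N, if the wrist force passes 120 N, or if a joint passes its speed limit or range.

## Working session

There is one attempt and no reset: what is moved stays moved. The work goes in short steps, Python scripts to look and compute and a tool call to move; the robot and the scene stay as the last step left them, time stands still between calls to the robot, and variables do not carry over. Pictures are saved under pics/ and viewed, at most 10 in all, crops included, and the job is handed in when it is done.

Besides the shell and the picture viewer there is one more tool, called after "Request:" as name(argument=value, ...) on one line, values as JSON. apply_moves: Moves the arm, as the interface text tells. Its arguments: {"type":"object","properties":{"targets":{"type":"array","items":{"type":"array","items":{"type":"array","items":{"type":"number"}}}}},"required":["targets"]}

```bash
mkdir -p pics
cat > h.py <<'E'
import numpy as np, cv2
from workcell import get_obs, imaging, order
def snap(n):
    o=get_obs(); p,d=imaging.camera(n); c=imaging.get_calibration(n)
    np.savez(f'{n}.npz',p=p,d=d,pos=o['eef_pos'],q=o['tool_rot']); return p,d
def pts(n,uv,z=None):
    f=np.load(f'{n}.npz'); c=imaging.get_calibration(n); K=np.array(c['camera_matrix'],float)
    uv=np.array(uv,float).reshape(-1,2)
    xy=(uv-K[[0,1],2])/K[[0,1],[0,1]]; s=xy.copy()
    for _ in range(20): s=xy/(1+c['k1']*(s**2).sum(1,keepdims=True))
    r=np.c_[s,np.ones(len(s))]
    if 'eye' in c: R=np.array(c['rotation']); e=np.array(c['eye'])
    else:
        from scipy.spatial.transform import Rotation as Ro
        T=np.eye(4);T[:3,:3]=Ro.from_quat(f['q']).as_matrix();T[:3,3]=f['pos'];T=T@np.array(c['hand_eye']);R=T[:3,:3];e=T[:3,3]
    w=r@R.T
    if z is None:
        t=np.array([f['d'][int(round(v)),int(round(u))] for u,v in uv])
    else: t=(z-e[2])/w[:,2]
    return e+w*t[:,None]
E
python3 - <<'E'
from h import *
for n in('top','scene'):
    p,d=snap(n); cv2.imwrite(f'pics/{n}0.png',p); c=imaging.get_calibration(n); print(n,c['eye'],c['rotation'],c['camera_matrix'])
print(get_obs())
E
```

```text
top [0.4215719  0.01772549 0.8406015 ] [ 0.70923655 -0.69969031  0.05792766 -0.06372888] [[580.34482608   0.         320.54437395]
 [  0.         580.34482608 237.34143994]
 [  0.           0.           1.        ]]
scene [ 0.96655293 -0.2097689   0.48474715] [ 0.79734208  0.44055432 -0.20112391 -0.36014813] [[459.94176922   0.         323.0184495 ]
 [  0.         459.94176922 241.64363854]
 [  0.           0.           1.        ]]
{'clock': 0.1, 'joint_pos': array([-1.11101405e+00,  2.41362617e-01,  3.89603242e-03,  1.33518940e+00,
       -6.15665083e-06,  1.57080164e+00]), 'joint_vel': array([-5.63199635e-04, -3.94400000e-04,  1.52412145e-03, -6.38817697e-05,
       -1.16533975e-06, -1.06074487e-03]), 'tau': array([-3.35574248e-05, -3.73138726e+01,  2.53009415e+01,  1.08762065e-02,
       -2.39515748e-05,  3.03365439e-06]), 'eef_pos': array([ 0.22161477, -0.44755052,  0.20780368]), 'tool_rot': array([ 9.73691390e-01,  2.27868847e-01, -2.14880715e-04, -9.04661817e-04]), 'ft_force': array([0.83837295, 0.66398098, 0.52800312]), 'ft_torque': array([ 0.0018586 , -0.01857252, -0.04622986]), 'grasp_force': 0.0, 'grip_width': 0.08524168673981408}
```

View pics/top0.png

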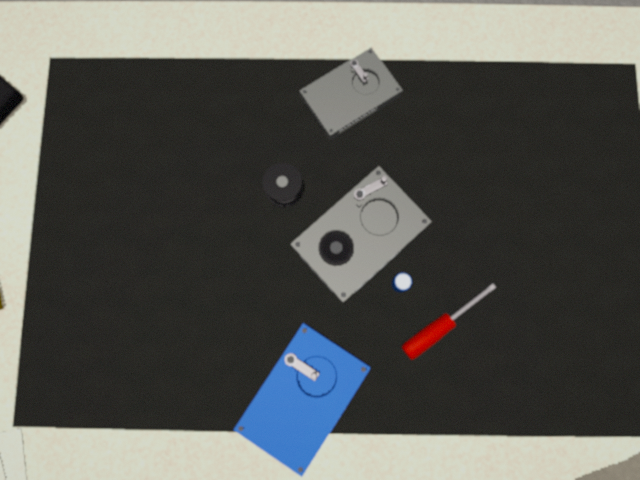

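View pics/scene0.png

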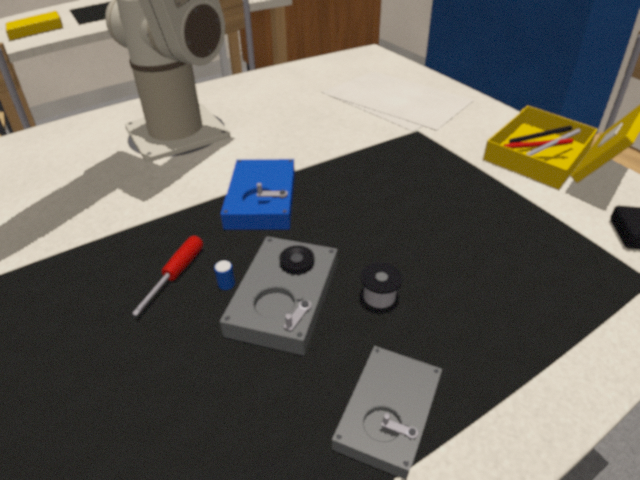

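Top picture: cases are the small grey one at (352,90), the blue one at (303,398), and the large grey one at (361,234) with the speaker at (336,247). I choose the large grey one. The spool is at (282,183), the capacitor at (403,281) and the screwdriver at (445,325). Next, one close crop to check that.

```bash
sed -i "s/R=np.array(c\['rotation'\]); e/from scipy.spatial.transform import Rotation as Ro; R=Ro.from_quat(c['rotation']).as_matrix(); e/" h.py
python3 - <<'E'
from h import *
p=np.load('top.npz')['p'][160:310,280:440]
cv2.imwrite('pics/c1.png',cv2.resize(p,None,fx=4,fy=4,interpolation=cv2.INTER_CUBIC))
print(pts('top',[[361,250],[340,290],[20,240],[320,100]]))
print(pts('top',[[336,247],[379,217]],.032))
E
```

```text
[[ 5.44934105e-01 -3.18794436e-02  3.14698648e-02]
 [ 4.88058292e-01 -2.72762109e-03  3.30647936e-02]
 [ 5.57923757e-01  4.72580061e-01  3.38194723e-04]
 [ 7.71022795e-01  2.92007811e-02  2.54308117e-02]]
[[ 0.54867198  0.00340069  0.032     ]
 [ 0.59265477 -0.0573439   0.032     ]]
```

View pics/c1.png

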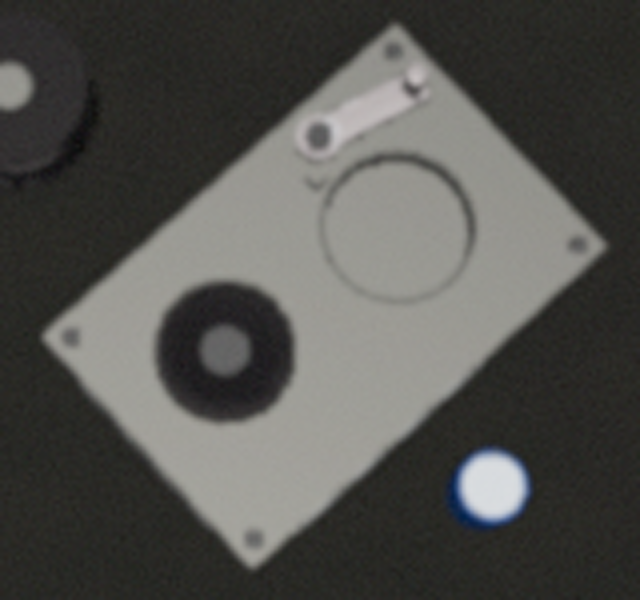

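Run:
```python
from h import *
f=lambda a:(np.array(a,float)+.5)/4-.5+[280,160]
P=lambda a,z:pts('top',f(a),z)
C=P([(397,22),(607,245),(253,570),(42,335)],.032)  # +x+y,+x-y,-x-y,-x+y
print(C[:,:2].round(4)); c=C.mean(0)
ex=(C[0]+C[1]-C[2]-C[3])[:2]; L=np.linalg.norm(ex)/2; ex/=2*L; ey=np.array([-ex[1],ex[0]])
print('L',L,'W',np.linalg.norm(C[0]+C[3]-C[1]-C[2])/2,'c',c,'ang',np.degrees(np.arctan2(ex[1],ex[0])))
for n,a,z in(('spk',(225,352),.044),('rec',(398,228),.032),('piv',(318,135),.041),('post',(416,75),.056),('cap',(491,487),.036),('stop',(316,182),.038)):
    w=P(a,z)[0]; d=w[:2]-c[:2]; print(n,w[:2].round(4),'case',(d@ex*1e3).round(1),(d@ey*1e3).round(1))
np.savez('case.npz',c=c,ex=ex,ey=ey)
```

```text
[[ 0.6693 -0.0574]
 [ 0.588  -0.1318]
 [ 0.4714 -0.0069]
 [ 0.553   0.0682]]
L 0.1710337918994566 W 0.11053287495803542 c [ 0.57041371 -0.03196805  0.032     ] ang -47.092547658499626
spk [0.5459 0.0038] case -42.9 6.4
rec [ 0.5932 -0.0575] case 34.2 -0.7
piv [ 0.6246 -0.0285] case 34.3 42.1
post [ 0.6428 -0.0618] case 71.1 32.7
cap [ 0.5009 -0.0892] case -5.4 -89.8
stop [ 0.6082 -0.028 ] case 22.8 30.4
```

Request:
apply_moves(targets=[[[0.46,0.76,0,6.35,-0.34],[0.46,0.76,0,6.35,-0.34],[0.46,0.76,0,6.35,-0.34],[0.46,0.76,0,6.35,-0.34],[0.46,0.76,0,6.35,-0.34],[0.46,0.76,0,6.35,-0.34],[0.46,0.76,0,6.35,-0.34],[0.46,0.76,0,6.35,-0.34]]])

```text
clock: 0.77
eef_pos: [0.3693, -0.2031, 0.2083]
tool_rot: [0.78, 0.626, -0.0, -0.0]
ft_force: [0.2, -0.1, -0.7]
grip_width: 0.0283
grasp_force: 0.0
```

Request:
apply_moves(targets=[[[0.46,0.76,0,6.35,-0.34],[0.46,0.76,0,6.35,-0.34],[0.46,0.76,0,6.35,-0.34],[0.46,0.76,0,6.35,-0.34],[0.46,0.76,0,6.35,-0.34],[0.46,0.76,0,6.35,-0.34],[0.46,0.76,0,6.35,-0.34],[0.46,0.76,0,6.35,-0.34]]])

```text
clock: 1.43
eef_pos: [0.5166, 0.0401, 0.2082]
tool_rot: [0.436, 0.9, -0.0, -0.0]
ft_force: [0.8, -1.5, -0.3]
grip_width: 0.0286
grasp_force: 0.0
```

Request:
apply_moves(targets=[[[0.02,0,-0.8,0,-0.34],[0,0,-0.8,0,-0.34],[0,0,-0.8,0,-0.34],[0,0,-0.8,0,-0.34],[0,0,0,0,-0.34]]])

```text
clock: 1.85
eef_pos: [0.5112, 0.0381, 0.074]
tool_rot: [0.439, 0.899, -0.003, -0.006]
ft_force: [-2.5, 0.4, -0.4]
grip_width: 0.028
grasp_force: 0.0
```

Run:
```python
from h import *
p,d=snap('wrist'); cv2.imwrite('pics/w1.png',p)
print(imaging.get_calibration('wrist')); o=get_obs(); print(o['eef_pos'],o['joint_pos'],o['ft_force'])
```

```text
{'camera_matrix': array([[390.07765832,   0.        , 321.664196  ],
       [  0.        , 390.07765832, 246.71221141],
       [  0.        ,   0.        ,   1.        ]]), 'k1': -0.05097892264152919, 'hand_eye': array([[ 4.73100153e-04, -9.45481346e-01, -3.25675914e-01,
         8.29326492e-02],
       [ 9.99999887e-01,  4.62322736e-04,  1.10485840e-04,
         2.20076662e-04],
       [ 4.61050791e-05, -3.25675930e-01,  9.45481458e-01,
        -1.66081034e-01],
       [ 0.00000000e+00,  0.00000000e+00,  0.00000000e+00,
         1.00000000e+00]])}
[0.51317344 0.03816267 0.0771384 ] [ 7.42252957e-02  3.72382239e-01 -1.70859850e-01  1.03708874e+00
  6.44779844e-06  9.82544435e-01] [-0.10539636 -0.09217542 -0.22765177]
```

View pics/w1.png

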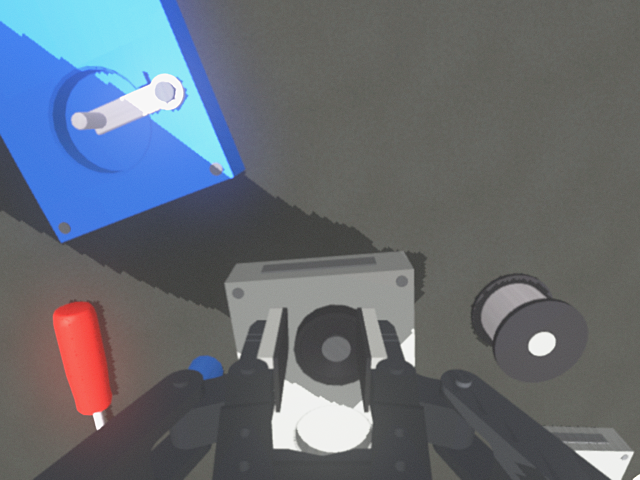

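Run:
```python
from h import *
o=get_obs(); print(o['eef_pos'],o['tool_rot'])
p=np.load('wrist.npz')['p']; 
print(np.load('wrist.npz')['pos'],pts('wrist',[[337,348]],.044),pts('wrist',[[337,348]]))
d=np.load('wrist.npz')['d']
for uv in ([270,345],[272,370],[375,345],[280,312],[368,312],[360,400],[278,405]): print(uv,pts('wrist',[uv])[0].round(4))
```

```text
[0.51317344 0.03816267 0.0771384 ] [ 0.43870226  0.89861983 -0.00240056 -0.00411871]
[0.51117119 0.03813042 0.073963  ] [[0.54701185 0.00667868 0.044     ]] [[0.54770467 0.00588166 0.0423864 ]]
[270, 345] [0.4926 0.0352 0.1281]
[272, 370] [0.4961 0.0334 0.1369]
[375, 345] [0.52   0.0571 0.1284]
[280, 312] [0.4929 0.0364 0.1065]
[368, 312] [0.5201 0.057  0.1049]
[360, 400] [ 0.5882 -0.0202  0.0333]
[278, 405] [0.5067 0.0215 0.1344]
```

Run:
```python
from h import *
from scipy.spatial.transform import Rotation as Ro
p,d=snap('wrist')
cv2.imwrite('pics/w2.png',cv2.resize(p[270:430,220:430],None,fx=3.7,fy=3.7,interpolation=cv2.INTER_CUBIC))
f=np.load('wrist.npz');R=Ro.from_quat(f['q']);print(f['pos'])
for r in range(300,420,12):
    print(r,*[str((R.inv().apply(pts('wrist',[[c,r]])[0]-f['pos'])*1e3).round().astype(int)) for c in (265,272,280,286,292,352,360,366,374,382)])
```

```text
[0.51317344 0.03816267 0.0771384 ]
300 [-24 -34  46] [-24 -30  45] [-24 -25  45] [-24 -21  45] [-24 -18  45] [-23  18  44] [-23  23  44] [-23  27  44] [-23  32  44] [-24  37  45]
312 [-31 -34  44] [ 10 -19 -32] [  9 -16 -31] [  8 -14 -29] [-32 -18  46] [-25  18  32] [ 10  15 -32] [ 10  17 -32] [ 10  20 -32] [-31  37  43]
324 [  9 -21 -40] [ 10 -18 -40] [ 10 -15 -40] [  4 -14 -31] [-40 -18  45] [-34  18  34] [ 10  14 -41] [  9  17 -40] [ 10  19 -40] [  6  23 -35]
336 [ 10 -19 -49] [ 10 -17 -49] [ 10 -14 -49] [ -1 -14 -31] [-41 -17  33] [-43  18  36] [  5  14 -41] [ 10  16 -49] [ 10  18 -49] [  6  22 -42]
348 [  9 -19 -55] [ 10 -16 -56] [  8 -14 -53] [ -6 -14 -33] [-50 -17  33] [-51  19  35] [  1  14 -43] [ 10  15 -56] [ 10  17 -57] [ 10  20 -56]
360 [  8 -18 -60] [  8 -16 -61] [  3 -14 -53] [-10 -14 -34] [-66 -19  44] [-59  19  35] [ -3  14 -45] [  9  14 -61] [  8  17 -61] [ 10  19 -63]
372 [ 11 -16 -70] [  5 -15 -63] [ -1 -14 -55] [-75 -23  44] [-74 -19  43] [-66  19  32] [ -6  14 -47] [  3  15 -60] [  6  17 -64] [ 11  18 -70]
384 [ 11 -16 -75] [  4 -15 -66] [ -5 -14 -55] [-84 -23  43] [-85 -19  45] [-85  20  45] [-12  14 -47] [ -1  15 -61] [  5  16 -69] [ 11  17 -75]
396 [ 11 -15 -80] [ -1 -15 -66] [ -7 -14 -60] [-94 -23  44] [-94 -19  44] [-94  20  44] [-94  26  44] [ -6  15 -61] [ 11  14 -81] [ 11  17 -81]
408 [ 16 -13 -91] [ -5 -15 -68] [-10 -14 -61] [-105  -24   45] [-104  -20   45] [-115   22   57] [-105   26   45] [ -9  15 -63] [ 16  13 -91] [ 17  15 -92]
```

View pics/w2.png

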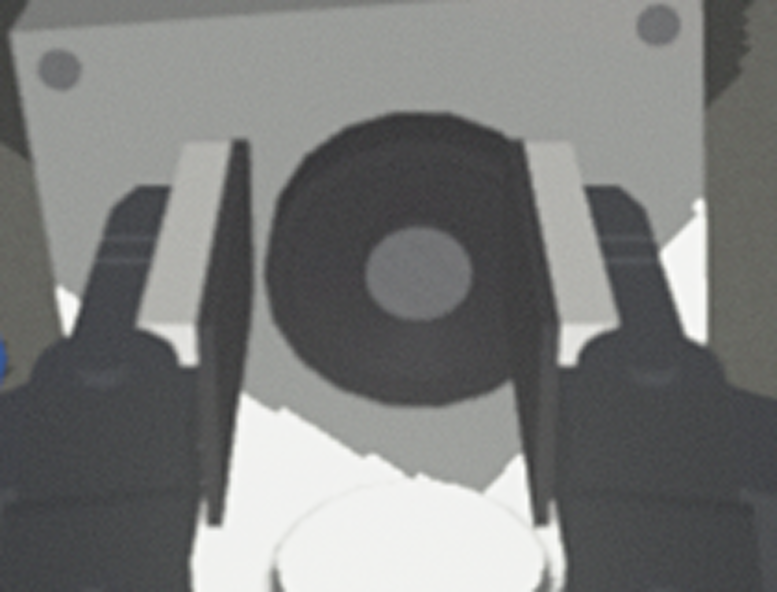

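Run:
```python
from h import *
p,d=snap('scene'); print(get_obs()['eef_pos'],get_obs()['tool_rot'])
cv2.imwrite('pics/s2.png',cv2.resize(p[160:340,200:420],None,fx=3.3,fy=3.3,interpolation=cv2.INTER_CUBIC))
```

```text
[0.51762576 0.03832081 0.08155706] [4.38857988e-01 8.98556398e-01 1.33345223e-04 2.17496299e-04]
```

View pics/s2.png

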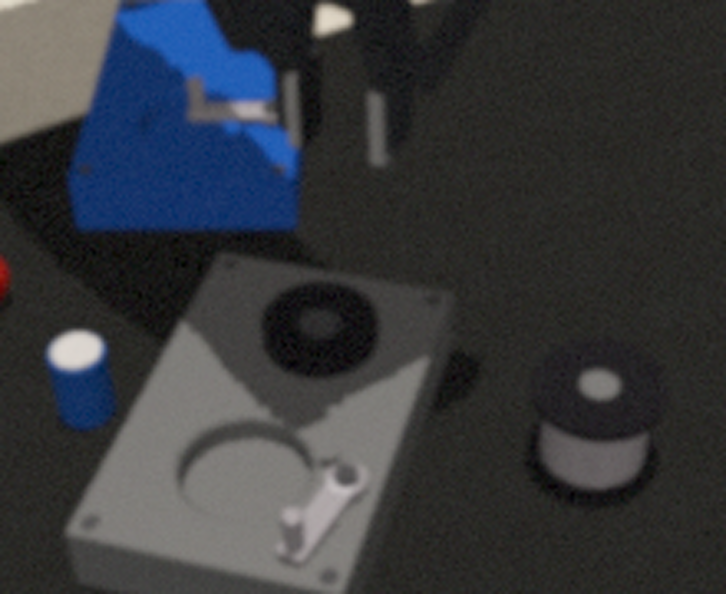

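The scene crop shows the two fingertips at about (290,147) and (377,165), well above the case. I'll compute their height.

Run:
```python
from h import *
f=lambda a:(np.array(a,float)+.5)/3.3-.5+[200,160]
for a in((292,140),(293,120),(377,158),(376,120)): print(a,pts('scene',f(a))[0].round(4))
```

```text
(292, 140) [0.5075 0.0197 0.109 ]
(293, 120) [0.5081 0.0204 0.1193]
(377, 158) [0.5385 0.0424 0.1101]
(376, 120) [0.5385 0.0423 0.1292]
```

Request:
apply_moves(targets=[[[0,0.09,-0.3,0,-0.34],[0,0,-0.3,0,-0.34],[0,0,-0.1,0,-0.34],[0,0,0,0,-0.34],[0,0,0,0,-0.34]]])

```text
clock: 2.42
eef_pos: [0.5183, 0.0419, 0.0543]
tool_rot: [0.439, 0.899, 0.001, 0.001]
ft_force: [0.4, -0.2, 0.8]
grip_width: 0.0281
grasp_force: 0.0
```

Request:
apply_moves(targets=[[[0,0,-0.15,0,-0.34],[0,0,-0.1,0,-0.34],[0,0,0,0,-0.34],[0,0,0,0,-0.34]]])

```text
clock: 2.75
eef_pos: [0.5168, 0.0418, 0.0424]
tool_rot: [0.439, 0.899, -0.0, -0.0]
ft_force: [-0.1, -0.1, -0.1]
grip_width: 0.0283
grasp_force: 0.0
```

Run:
```python
from h import *
from scipy.spatial.transform import Rotation as Ro
p,d=snap('wrist');f=np.load('wrist.npz');R=Ro.from_quat(f['q']);print(f['pos'],get_obs()['ft_force'])
for r in range(290,340,4):
    print(r,*[str((R.inv().apply(pts('wrist',[[c,r]])[0]-f['pos'])*1e3).round().astype(int)) for c in (276,284,364,370)])
```

```text
[0.51680548 0.04184452 0.04242361] [ 0.95195361 -0.3933573   0.32878124]
290 [ -5 -24  20] [ -6 -20  21] [-2 22 14] [-2 25 14]
294 [ -6 -24  18] [ -7 -19  18] [-3 21 10] [-3 25 11]
298 [ -7 -23  13] [ -6 -19  13] [-5 21 10] [-5 24 10]
302 [ -8 -23  11] [ -7 -19  10] [-7 22 10] [-7 25 10]
306 [ -9 -23  10] [-10 -19  10] [-9 22 10] [-9 25  9]
310 [  9 -18 -29] [ 10 -15 -29] [ 10  17 -30] [  9  19 -29]
314 [ 10 -17 -34] [ 10 -14 -33] [ 10  17 -33] [ 10  19 -33]
318 [ 10 -17 -37] [ 10 -14 -37] [ 10  16 -36] [ 10  18 -37]
322 [ 10 -17 -39] [  8 -14 -36] [ 10  16 -39] [ 10  18 -39]
326 [  9 -17 -41] [  7 -14 -37] [ 10  16 -43] [ 10  18 -42]
330 [ 10 -16 -44] [  5 -14 -37] [ 10  15 -45] [ 10  17 -46]
334 [ 10 -16 -48] [  4 -14 -38] [ 10  15 -48] [ 10  17 -47]
338 [ 10 -15 -50] [  3 -14 -39] [ 10  15 -50] [ 10  17 -50]
```

No force at a height where a 17 mm tip would already be inside the case. The tips therefore sit about 28 mm behind the reported TCP, as both cameras show. I'll go on down with that offset.

Request:
apply_moves(targets=[[[0,0,-0.3,0,-0.34],[0,0,-0.3,0,-0.34],[0,0,-0.1,0,-0.34],[0,0,0,0,-0.34],[0,0,0,0,-0.34]]])

```text
clock: 3.22
eef_pos: [0.517, 0.0419, 0.0147]
tool_rot: [0.439, 0.899, -0.0, -0.0]
ft_force: [0.5, 0.0, 0.2]
grip_width: 0.028
grasp_force: 0.0
```

Request:
apply_moves(targets=[[[0,0,-0.05,0,-0.34],[0,0,-0.05,0,-0.34],[0,0,0,0,-0.34]]])

```text
clock: 3.47
eef_pos: [0.5172, 0.0419, 0.0107]
tool_rot: [0.439, 0.899, 0.0, 0.0]
ft_force: [-0.8, 0.3, -0.3]
grip_width: 0.028
grasp_force: 0.0
```

Request:
apply_moves(targets=[[[0,0,-0.03,0,-0.34],[0,0,-0.03,0,-0.34],[0,0,0,0,-0.34]]])

```text
clock: 3.72
eef_pos: [0.5174, 0.042, 0.009]
tool_rot: [0.439, 0.899, 0.0, 0.0]
ft_force: [-1.9, -1.3, 5.1]
grip_width: 0.0284
grasp_force: 2.3
```

Run:
```python
from h import *
p,d=snap('scene'); o=get_obs(); print(o['eef_pos'],o['ft_force'])
cv2.imwrite('pics/s3.png',cv2.resize(p[190:310,230:390],None,fx=4.5,fy=4.5,interpolation=cv2.INTER_CUBIC))
```

```text
[0.51745489 0.04197339 0.00902002] [-2.3745876   0.30846971  5.03466878]
```

View pics/s3.png

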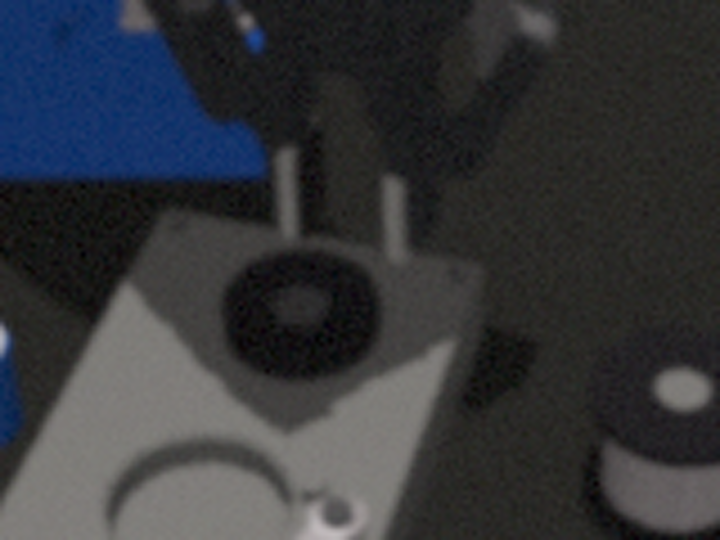

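Request:
apply_moves(targets=[[[0,0,0.08,0,-0.34],[0.076,-0.1,0,0,-0.34],[0.076,-0.1,0,0,-0.34],[0.076,-0.1,0,0,-0.34],[0.076,-0.1,0,0,-0.34],[0.076,-0.1,0,0,-0.34],[0.076,-0.1,0,0,-0.34],[0.076,-0.1,0,0,-0.34]]])

```text
clock: 4.43
eef_pos: [0.5386, 0.0134, 0.0112]
tool_rot: [0.439, 0.899, -0.0, -0.0]
ft_force: [-0.4, 1.2, 0.4]
grip_width: 0.0283
grasp_force: 0.3
```

Request:
apply_moves(targets=[[[0.076,-0.1,0,0,-0.34],[0.076,-0.1,0,0,-0.34],[0.076,-0.1,0,0,-0.34],[0.076,-0.1,0,0,-0.34],[0.076,-0.1,0,0,-0.34],[0,0,0,0,-0.34]]])

```text
clock: 4.93
eef_pos: [0.5544, -0.007, 0.0115]
tool_rot: [0.439, 0.898, -0.0, 0.001]
ft_force: [0.1, -0.7, -0.1]
grip_width: 0.0283
grasp_force: 0.0
```

Run:
```python
from h import *
p,d=snap('wrist');snap('scene'); snap('top'); o=get_obs(); print(o['eef_pos'],o['ft_force'])
# dark speaker blob in wrist view
s=np.load('scene.npz')['p'][200:340,210:370]
w=p[230:470,210:450]
cv2.imwrite('pics/m4.png',np.hstack([cv2.resize(s,(411,360)),cv2.resize(w,(360,360))]))
```

```text
[ 0.55350558 -0.00616376  0.01134019] [-0.10428898  0.56432893 -0.28300966]
```

View pics/m4.png

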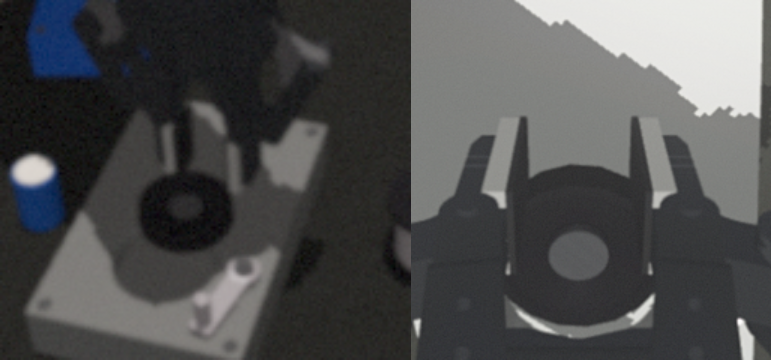

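The speaker has moved with the fingers and sits centred between them: its cap is at wrist pixel (321,400).

Run:
```python
from h import *
w=pts('wrist',[[321.3,400]],.044)[0];f=np.load('wrist.npz')
print(w,f['pos'],np.linalg.norm((w-f['pos'])[:2]), np.array([.5935,-.0575])-w[:2])
```

```text
[ 0.57393782 -0.03185423  0.044     ] [ 0.55444828 -0.00698302  0.01147552] 0.03159776814464735 [ 0.01956218 -0.02564577]
```

Request:
apply_moves(targets=[[[0.061,-0.08,0,0,-0.34],[0.061,-0.08,0,0,-0.34],[0.061,-0.08,0,0,-0.34],[0.061,-0.08,0,0,-0.34],[0.061,-0.08,0,0,-0.34],[0.061,-0.08,0,0,-0.34],[0.061,-0.08,0,0,-0.34],[0,0,0,0,-0.34]]])

```text
clock: 5.75
eef_pos: [0.5715, -0.0293, 0.0115]
tool_rot: [0.439, 0.898, -0.0, 0.001]
ft_force: [-0.3, 0.2, 0.3]
grip_width: 0.0284
grasp_force: 0.0
```

Request:
apply_moves(targets=[[[0.045,-0.06,0,0,-0.34],[0.03,-0.04,0,0,-0.34],[0,0,0,0,-0.34]]])

```text
clock: 6.0
eef_pos: [0.574, -0.0328, 0.0114]
tool_rot: [0.439, 0.899, -0.0, 0.0]
ft_force: [-0.2, -0.3, -0.3]
grip_width: 0.0281
grasp_force: 0.0
```

Run:
```python
from h import *
p,d=snap('wrist');snap('scene');o=get_obs(); print(o['eef_pos'],o['ft_force'])
for r in range(350,460,8): print(r,*[str(pts('wrist',[[c,r]])[0].round(4)) for c in (305,321,337)])
```

```text
[ 0.57361851 -0.03253094  0.01137609] [-0.32679069 -0.14305017  0.14578883]
350 [ 0.5783 -0.05    0.03  ] [ 0.5846 -0.0465  0.0282] [ 0.5902 -0.0421  0.0282]
358 [ 0.5816 -0.0544  0.028 ] [ 0.5879 -0.0507  0.0266] [ 0.5935 -0.0461  0.027 ]
366 [ 0.5846 -0.0585  0.027 ] [ 0.5891 -0.0523  0.0299] [ 0.5963 -0.0496  0.0268]
374 [0.5231 0.0328 0.1774] [ 0.5915 -0.0554  0.0305] [ 0.5971 -0.0508  0.0307]
382 [ 0.5886 -0.0636  0.0301] [ 0.5945 -0.0593  0.0297] [ 0.6002 -0.0547  0.0299]
390 [ 0.5928 -0.0694  0.0268] [ 0.597  -0.0625  0.0303] [ 0.6042 -0.0595  0.0278]
398 [ 0.5945 -0.0715  0.0292] [ 0.6006 -0.0671  0.0288] [ 0.6065 -0.0624  0.0289]
406 [ 0.5967 -0.0743  0.0304] [ 0.6035 -0.0708  0.0288] [ 0.6088 -0.0654  0.0299]
414 [ 0.5991 -0.0773  0.0314] [ 0.6055 -0.0733  0.0306] [ 0.6106 -0.0677  0.032 ]
422 [ 0.6025 -0.082   0.0304] [ 0.608  -0.0766  0.0313] [ 0.6145 -0.0725  0.0305]
430 [ 0.6042 -0.0841  0.0326] [ 0.61   -0.0792  0.033 ] [ 0.6164 -0.075   0.0324]
438 [ 0.6068 -0.0875  0.0334] [ 0.6129 -0.0829  0.0332] [ 0.6194 -0.0787  0.0325]
446 [ 0.6103 -0.0921  0.0327] [ 0.6166 -0.0876  0.0323] [ 0.6225 -0.0826  0.0327]
454 [ 0.5657 -0.028   0.1092] [ 0.6198 -0.0917  0.0324] [ 0.5713 -0.0233  0.1095]
```

Depths inside the recess read about 0.030 and level, so the speaker has dropped. Next I retract, turn and shut the fingers, and go to the far side of the post.

Request:
apply_moves(targets=[[[-0.04,0.05,0.1,0,-0.34],[0,0,0.6,0,-0.34],[0,0,0.7,0,-0.34],[0.22,-0.04,0,7,-1],[0.22,-0.04,0,7,-1],[0.22,-0.04,0,7,-1],[0.22,-0.04,0,7,-1],[0.22,-0.04,0,7,-1]]])

```text
clock: 6.77
eef_pos: [0.6163, -0.0382, 0.0679]
tool_rot: [0.145, 0.989, 0.0, 0.0]
ft_force: [-0.1, 0.0, -0.0]
grip_width: 0.0003
grasp_force: 0.0
```

Request:
apply_moves(targets=[[[0.22,-0.04,0,7,-1],[0.22,-0.04,0,7,-1],[0.22,-0.04,0,7,-1],[0.22,-0.04,0,7,-1],[0.22,-0.04,0,7,-1],[0.17,-0.05,0,7,-1],[0,0,0,3.5,-1],[0,0,0,0,-1]]])

```text
clock: 7.43
eef_pos: [0.667, -0.0482, 0.0674]
tool_rot: [-0.246, 0.969, 0.0, -0.0]
ft_force: [0.3, 0.1, 0.4]
grip_width: 0.0001
grasp_force: 0.0
```

Run:
```python
from h import *
p,d=snap('wrist');s,_=snap('scene');o=get_obs(); print(o['eef_pos'],o['tool_rot'],o['joint_pos'][5])
cv2.imwrite('pics/m5.png',np.hstack([cv2.resize(s[200:340,210:370],(411,360)),cv2.resize(p[150:470],None,fx=.6,fy=1.125)]))
t,_=snap('top')
```

```text
[ 0.6665175  -0.04818825  0.06745571] [-2.44975946e-01  9.69529129e-01  1.03356259e-04 -2.07730741e-04] -0.5671948205089121
```

View pics/m5.png

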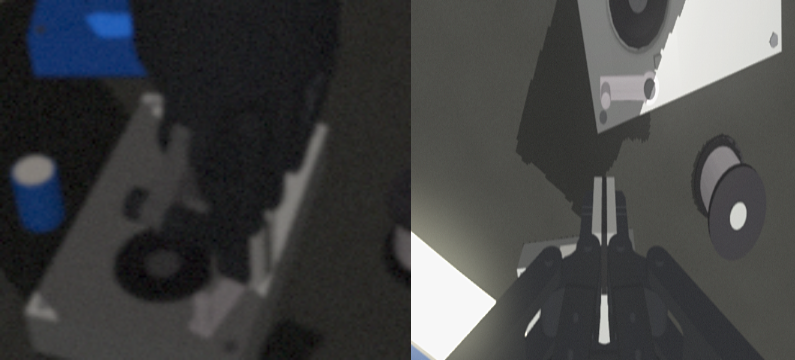

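The speaker is in the recess, the clip is still aside, and the post at wrist (325,239) is straight ahead of the shut fingers.

Run:
```python
from h import *
from scipy.spatial.transform import Rotation as Ro
f=np.load('wrist.npz');R=Ro.from_quat(f['q'])
print('post',pts('wrist',[[325,238]],.056),pts('wrist',[[325,238]]))
for r in (304,308,311,315,320): print(r,*[str((R.inv().apply(pts('wrist',[[c,r]])[0]-f['pos'])*1e3).round(0)) for c in(308,316,330,336,340)])
p=f['p']; # speaker rim at wrist
k=np.load('case.npz')
for r in range(156,200,8): print([str(((pts('wrist',[[c,r]])[0])*1e3).round()) for c in (345,365,385)])
# case-frame post path
piv=np.array([.6246,-.0285])
for th in(1.32,1.1,.9,.7,.5,.3,.1,0):
    P=piv+.038*(np.sin(th)*k['ex']-np.cos(th)*k['ey']); t=-(np.cos(th)*k['ex']+np.sin(th)*k['ey']); print(th,P.round(4),(P-.014*t).round(4))
```

```text
post [[ 0.64303798 -0.06068981  0.056     ]] [[ 0.64277543 -0.06084366  0.05694858]]
304 [-37. -10.  67.] [-36.  -5.  66.] [-36.   5.  66.] [-36.   8.  66.] [-36.  11.  65.]
308 [ 11.  -7. -29.] [ 11.  -3. -28.] [ 11.   2. -28.] [ 11.   5. -28.] [-39.  11.  65.]
311 [ 10.  -6. -31.] [ 10.  -3. -30.] [ 10.   2. -30.] [ 11.   4. -31.] [-42.  11.  67.]
315 [ 11.  -6. -34.] [ 11.  -3. -34.] [ 11.   2. -35.] [ 11.   4. -35.] [-45.  11.  66.]
320 [ 11.  -6. -38.] [ 10.  -3. -37.] [ 10.   2. -37.] [ 10.   4. -37.] [  7.   6. -31.]
['[607. -69.  30.]', '[602. -59.  27.]', '[597. -51.  31.]']
['[610. -67.  31.]', '[605. -57.  27.]', '[600. -48.  28.]']
['[613. -65.  34.]', '[609. -55.  29.]', '[604. -46.  30.]']
['[617. -63.  32.]', '[612. -53.  31.]', '[607. -44.  31.]']
['[621. -61.  31.]', '[616. -52.  33.]', '[611. -43.  33.]']
['[624. -59.  33.]', '[620. -49.  30.]', '[615. -40.  29.]']
1.32 [ 0.6428 -0.0619] [ 0.6551 -0.0552]
1.1 [ 0.635 -0.065] [ 0.6485 -0.0612]
0.9 [ 0.6276 -0.0664] [ 0.6415 -0.0653]
0.7 [ 0.62   -0.0662] [ 0.6339 -0.0679]
0.5 [ 0.6126 -0.0645] [ 0.6259 -0.069 ]
0.3 [ 0.6057 -0.0614] [ 0.6178 -0.0684]
0.1 [ 0.5995 -0.057 ] [ 0.61   -0.0663]
0 [ 0.5968 -0.0544] [ 0.6063 -0.0646]
```

Request:
apply_moves(targets=[[[0,0,-0.5,0,-1],[0,0,-0.46,0,-1],[0,0,-0.2,0,-1],[0,0,0,0,-1],[-0.14,-0.09,0,0,-1],[-0.14,-0.09,0,0,-1],[-0.083,-0.075,0,-6.3,-1],[-0.083,-0.075,0,-6.3,-1]]])

```text
clock: 8.25
eef_pos: [0.6496, -0.062, 0.0226]
tool_rot: [-0.135, 0.991, -0.0, 0.001]
ft_force: [0.6, 0.6, 0.1]
grip_width: -0.0003
grasp_force: 0.6
```

Request:
apply_moves(targets=[[[-0.088,-0.051,0,-5.7,-1],[-0.088,-0.051,0,-5.7,-1],[-0.095,-0.033,0,-5.7,-1],[-0.095,-0.033,0,-5.7,-1],[-0.1,-0.014,0,-5.7,-1],[-0.1,-0.014,0,-5.7,-1],[0,0,0,0,-1]]])

```text
clock: 8.83
eef_pos: [0.6265, -0.0703, 0.0227]
tool_rot: [0.161, 0.987, -0.0, 0.001]
ft_force: [-0.6, 0.2, 0.1]
grip_width: -0.0006
grasp_force: 0.0
```

Request:
apply_moves(targets=[[[-0.1,0.015,0,-5.7,-1],[-0.1,0.02,0,-5.7,-1],[-0.1,0.035,0,-5.7,-1],[-0.1,0.035,0,-5.7,-1],[-0.05,0.025,0,-3,-1],[0,0,0,0,-1]]])

```text
clock: 9.33
eef_pos: [0.6085, -0.0649, 0.0223]
tool_rot: [0.375, 0.927, -0.0, 0.001]
ft_force: [0.3, -0.5, 1.4]
grip_width: 0.0002
grasp_force: 0.1
```

Run:
```python
from h import *
s,_=snap('scene');o=get_obs(); print(o['eef_pos'],o['tool_rot'],o['ft_force'])
```

```text
[ 0.60874977 -0.06465641  0.02215876] [3.74632024e-01 9.27173206e-01 2.01976033e-04 8.07905562e-04] [ 0.0183072  -0.76914299 -0.20594896]
```

Request:
apply_moves(targets=[[[-0.034,0.037,0,0,-1],[-0.017,0.018,0,0,-1],[0,0,0,0,-1]]])

```text
clock: 9.63
eef_pos: [0.6072, -0.0627, 0.0217]
tool_rot: [0.375, 0.927, -0.0, 0.001]
ft_force: [0.8, -2.2, 2.4]
grip_width: -0.0003
grasp_force: 1.5
```

Request:
apply_moves(targets=[[[-0.017,0.018,0,0,-1],[0,0,0,0,-1]]])

```text
clock: 9.8
eef_pos: [0.6071, -0.0626, 0.0218]
tool_rot: [0.376, 0.927, -0.001, 0.002]
ft_force: [2.5, -4.8, 1.1]
grip_width: 0.0
grasp_force: 2.6
```

The force has built to 5 N with no further travel, so the clip is at its stop. I back off, go up and check from above.

Request:
apply_moves(targets=[[[0.12,-0.13,0,0,-1],[0.12,-0.13,0,0,-1],[0,0,0.7,0,-1],[0,0,0.8,0,-1],[-0.2,-0.7,0.5,0,-1],[-0.2,-0.8,0.3,0,-1],[-0.2,-0.9,0,0,-1],[-0.2,-0.9,0,0,-1]]])

```text
clock: 10.47
eef_pos: [0.5838, -0.2046, 0.1142]
tool_rot: [0.375, 0.927, 0.001, 0.001]
ft_force: [0.4, -0.2, -0.8]
grip_width: 0.0003
grasp_force: 0.0
```

Request:
apply_moves(targets=[[[-0.2,-0.9,0,0,-1],[-0.2,-0.9,0,0,-1],[-0.2,-0.9,0,0,-1],[0,0,0,0,-1],[0,0,0,0,-1]]])

```text
clock: 10.88
eef_pos: [0.5581, -0.3138, 0.1121]
tool_rot: [0.378, 0.926, 0.001, -0.001]
ft_force: [0.2, 0.2, 0.3]
grip_width: 0.0
grasp_force: 0.0
```

Run:
```python
from h import *
p,_=snap('top')
cv2.imwrite('pics/c9.png',cv2.resize(p[160:310,280:440],None,fx=4,fy=4,interpolation=cv2.INTER_CUBIC))
print(get_obs()['eef_pos'],get_obs()['ft_force'])
```

```text
[ 0.55860213 -0.31227522  0.11216956] [0.56834954 0.72282737 0.07540148]
```

View pics/c9.png

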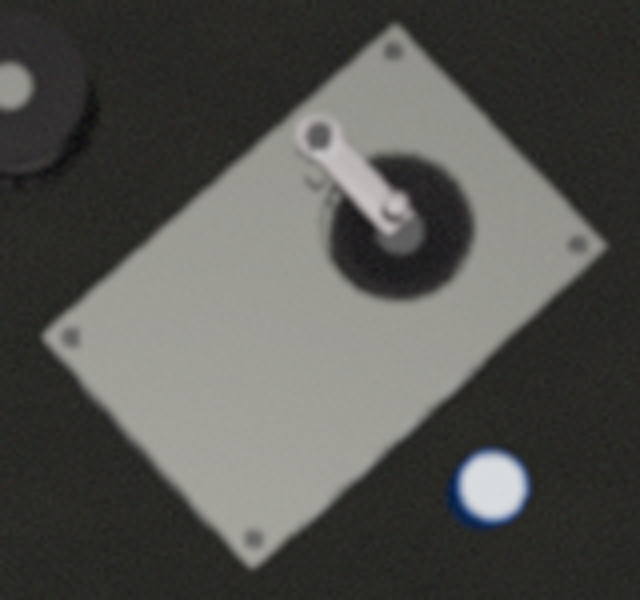

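From above, the clip at (318,135)→(393,215) is parallel to the case's short side and lies over the seated speaker at (400,228). The spool and capacitor have not moved.

```bash
python3 -c "
from workcell import order; print(order.job_done())"
```

```text
the job is handed in; nothing more can be done
None
```

The job is handed in at about 11 s with no verdict returned: the final top view shows the speaker seated in its recess with the clip against its stop over it, and the spool and capacitor unmoved; the screwdriver was outside that view, but the arm never worked near it.

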